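# Bring the glue bottle round to the front of the revolving bench caddy

### The arm

A 7-joint arm with a two-finger parallel gripper is mounted at the origin on the work surface. World frame = base frame: x ahead of the robot, y to its left, z up, the work surface at z = 0. Lengths are in m, angles in rad, forces in N, time in s.
With the tool pointing down it reaches from about 0.425 to 0.8 m from the base axis. Payload 8.3 kg.
Tool frame: the origin (TCP) lies midway between the tips of the shut fingers; the grasp point (between the pads) lies 19 mm behind it; z points along the fingers, y is the line along which they close (so a half turn about z gives the same grasp; the last joint's range is limited). The gripper opens to 85 mm and grips with 20 to 120 N. Pads are 22 mm wide; open, the fingers measure 114 mm over their backs; the gripper's body (76 mm by 85 mm) begins 54 mm behind the grasp point. The pads swing forward as they close: fully open they stand 13 mm farther back than shut.
Start: joints at [1.123, 0.383, 0.016, 1.37, -0.006, 1.388, -0.046], TCP at [0.235, -0.579, 0.231] pointing down, gripper open.
Joint ranges: [-2.95, 2.95], [-0.25, 2.06], [-1.52, 1.56], [0.18, 2.33], [-1.44, 4.58], [0.02, 2.06], [-3.01, 3.01]. Speed limits (rad/s): [2.39, 2.39, 3.01, 3.01, 3.14, 3.14, 3.14].

### API

Orientations are given as a unit quaternion [w, x, y, z].
In Python, from plant import bot gives the robot as it stands.
- The arm moves only by the tool jog_arm, never from a script. Its argument "series" is a list of rows, each a list of 6 numbers: the shift along the tool's x, y, z in units of 60 mm (1.0 is 60 mm), then the turn, a rotation vector about the tool's x, y, z in units of 6 degrees (1.0 is 6 degrees). A call has 1 to 20 rows; each row is the pose to reach, as a shift and turn from the pose commanded when the call began, along the tool's axes at that moment; what a row does not reach only later rows make up. A row lasts 1/8 s, in which the tool goes at most 62.5 mm and 10.7 degrees, less where a joint would pass 70% of its speed; a pose out of reach is approached as far as the arm can. A call with a gripper value outside its range is refused whole. "claw" is the opening in per cent of the stroke, from 0 (shut) to 100 (fully open), set as the call begins (left out, the last holds). The fingers move at their own pace and stop on an object; "force" is the grip in N (left out, the last holds). Time passes only in rows, so rows that repeat a pose let the fingers close. It gives the time, the measured TCP pose, the force, the opening and the grip force at its end, in the units of the state.
- bot.sense(): the state, without advancing time (a new reading comes with each control period).
- bot.camera(name): name is "side" or "top"; returns the picture (420x560x3 uint8, red, green, blue); there is no depth.
- bot.camera_info(name): a dict with "mtx" (3x3 intrinsics, pixels), "k1" (the pictures are not rectified: a ray, as slopes to the right and down, at radius r is drawn at 1 + k1 r^2 times it, then the intrinsics apply), "R" (3x3) and "t" (3): a world point X has camera coordinates R X + t. Camera axes: x right, y down, z forward; pixel columns grow to the right and rows downward; lengths in m; the calibration is good to about 2 mm. A picture is of the moment at which its call begins. camera_info takes no time and is no camera call.
- bot.job_done(): hands the job in; it is judged then, once.
The state is a dict: "clock": time; "qpos": joint angles; "qvel": joint speeds; "tau": joint torques, N m; "tcp_pos": TCP position; "eef_rot": TCP orientation; "contact_force": force on the tool from outside, world axes, zero at the start; "torque": the same for the moment, N m; "opening": finger opening in m; "gripper_force": force on a finger pad.
Only numpy, scipy, OpenCV 4.12 (cv2) and the standard library are available. Lean on these libraries where they do the work, as an engineer would, in place of code of your own. Each camera call takes 0.05 s, during which the arm holds its last target. There are 200 camera calls.

### The job

The finishing supplies in this woodworking shop stand on a revolving plywood tray. Push the tray round gently with the fingertips on its notched rim until the glue bottle, the small bottle with the pointed nozzle, stands at the front of the caddy, centred on the side with the parts trough. Do not touch, lift or knock over anything standing on the tray, leave the other things on the bench where they are, and finish with the tray at rest and the hand clear.

Things in the scene. Friction and masses are not known exactly. Their poses are not given: they have to be found in the camera images.
- stand: fixed base of the caddy: plywood board 18 mm thick, 360 mm wide (its y), from 240 mm in front of the tray's axis to 180 mm behind it. Origin on the tray's axis at bench level; its own -x is the FRONT, marked by the parts trough along that edge. The front looks roughly towards the robot, but place and yaw vary.
- tray: revolving plywood disc, 165 mm outer radius, 18 mm thick, with a rubber mat (radius 110 mm, top 50 mm above the bench). Origin on the axis in its underside, 30 mm above the bench; 12 mm of air under its rim. Turns endlessly both ways about the vertical, cannot lift; the bearing drags (about 0.1 N m, under 1 N at the rim), so it stops at once when a slow push ends.
- glue_bottle: glue bottle, loose on the tray's mat, to be brought to the front: white plastic, 44 mm diameter, 110 mm tall, its grey cap running up into a long pointed cone. Origin in the middle of its underside. Like the other five things on the tray it stands about 72 mm from the axis, in any order, and rides round with the tray.
- oil_bottle: another white bottle of the same 44 mm diameter, but with a flat grey cap, 89 mm tall, loose on the tray. Origin in the middle of its underside.
- bead_jar: clear jar of wooden beads with a flat white lid, 54 mm diameter, 72 mm tall, loose on the tray. Origin in the middle of its underside.
- wax_tin: flat aluminium tin, 60 mm diameter, 32 mm tall, loose on the tray. Origin in the middle of its underside.
- brush_can: steel can 48 mm diameter, 62 mm tall, with three small brushes standing in it up to 104 mm, loose on the tray. Origin in the middle of its underside.
- tape_roll: roll of masking tape lying flat, 58 mm diameter, 24 mm tall, loose on the tray. Origin in the middle of its underside.
- mallet: wooden mallet lying on the bench well to the right of the caddy (-y), about 250 mm long, 72 mm high. Leave alone. Origin at bench level under its middle.
- varnish_can: steel can, 84 mm diameter, 101 mm tall, standing on the bench to the left of the caddy (+y). Leave alone. Origin in the middle of its underside.
- table_leg_blank: turned wooden leg blank, 160 mm long, 50 mm high, lying on the bench to the left of the caddy (+y). Leave alone. Origin at bench level under its middle.
- trough (a point): middle of the low parts trough along the stand's front edge, 208 mm in front of the tray's axis on the stand's centre line, at the trough's rim, 36 mm above the bench. The trough is 60 mm wide and 360 mm long, its walls 18 mm high; its inner wall lies 178 mm from the axis.
- notch (a point): one of the six like finger notches cut through the tray's rim, 60 degrees apart. The point is in its middle, 152 mm from the axis along the tray's own +x, at the plywood's top, 48 mm above the bench. There it is 45 mm wide between its rounded sides (13.5 mm radius); its floor is 136 mm from the axis. Nothing on the tray reaches beyond 108 mm.
Mind the look-alikes: they are no part of the job. Leave any blue or turquoise look-alike of the wax_tin alone. Leave any orange or yellow look-alike of the oil_bottle alone.

How it is judged:
On the way, in this order (a step that is already met when the one before it is completed fails the run):
1. the fingers push on the revolving tray (contact force between the fingers and tray above 0.2 N), for 0.05 s.
2. the glue bottle comes round to the front (y of glue_bottle in the frame of stand between -0.016 and 0.016 m and x of glue_bottle in the frame of stand below -0.05 m), for 0.1 s.
At the end, for the whole second after the job is handed in: Glue bottle at the front, its middle within 16 mm of the stand's centre line; tray at rest (under 0.05 rad/s); all six things upright on the mat, middles 56 to 88 mm from the axis; things on the bench moved less than 30 mm (all of step 2 and angular speed of tray below 0.05 rad/s and angle between each of glue_bottle, oil_bottle, bead_jar, wax_tin, brush_can, tape_roll's own z axis and vertical below 0.1 rad and height (world z) of glue_bottle between 0.044 and 0.056 m and horizontal distance between glue_bottle and tray between 0.056 and 0.088 m and height (world z) of oil_bottle between 0.044 and 0.056 m and horizontal distance between oil_bottle and tray between 0.056 and 0.088 m and height (world z) of bead_jar between 0.044 and 0.056 m and horizontal distance between bead_jar and tray between 0.056 and 0.088 m and height (world z) of wax_tin between 0.044 and 0.056 m and horizontal distance between wax_tin and tray between 0.056 and 0.088 m and height (world z) of brush_can between 0.044 and 0.056 m and horizontal distance between brush_can and tray between 0.056 and 0.088 m and height (world z) of tape_roll between 0.044 and 0.056 m and horizontal distance between tape_roll and tray between 0.056 and 0.088 m and distance of each of mallet, varnish_can, table_leg_blank from where it was at the start of the episode below 0.03 m); the robot touches nothing.
It fails at once if a thing on the tray is touched by the robot (more than 1 N) (contact force between any of the fingers, the arm and glue_bottle above 1 N or contact force between any of the fingers, the arm and oil_bottle above 1 N or contact force between any of the fingers, the arm and bead_jar above 1 N or contact force between any of the fingers, the arm and wax_tin above 1 N or contact force between any of the fingers, the arm and brush_can above 1 N or contact force between any of the fingers, the arm and tape_roll above 1 N).
It fails at once if a thing on the tray is lifted (more than 15 mm) or tipped (more than about 20 degrees) (height (world z) of any of glue_bottle, oil_bottle, bead_jar, wax_tin, brush_can, tape_roll above 0.065 m or angle between any of glue_bottle, oil_bottle, bead_jar, wax_tin, brush_can, tape_roll's own z axis and vertical above 0.35 rad).
It fails at once if the tray is spun fast (over 2.5 rad/s) instead of being pushed round gently (angular speed of tray above 2.5 rad/s).
It fails at once if a thing on the bench is shoved away (more than 40 mm) (distance of any of mallet, varnish_can, table_leg_blank from where it was at the start of the episode above 0.04 m).
It fails at once if the tray is pushed with the arm or the gripper's body instead of the fingers (over 2 N) (contact force between the arm and tray above 2 N).
It also fails if it takes over 64 s, if anything falls off the work surface, if the arm or the gripper's body presses on something with over 40 N, if the wrist force passes 120 N, or if a joint passes its speed limit or range.

## Working session

There is one attempt and no reset: what is moved stays moved. The work goes in short steps, Python scripts to look and compute and a tool call to move; the robot and the scene stay as the last step left them, time stands still between calls to the robot, and variables do not carry over. Pictures are saved under pics/ and viewed, at most 10 in all, crops included, and the job is handed in when it is done.

Besides the shell and the picture viewer there is one more tool, called after "Call:" by a JSON object that holds its "api" and its "payload". jog_arm: Moves the arm, as the interface text tells. Its arguments: {"type":"object","properties":{"series":{"type":"array","items":{"type":"array","items":{"type":"number"}}},"claw":{"type":"number"},"force":{"type":"number"}},"required":["series"]}

```bash
mkdir -p pics
cat > h.py <<'E'
import numpy as np, cv2
from plant import bot
def und(name,px):
    c=bot.camera_info(name); K=np.array(c["mtx"],float)
    return cv2.undistortPoints(np.array(px,float).reshape(-1,1,2),K,np.array([c["k1"],0,0,0.])).reshape(-1,2)
def cast(name,px,z):
    c=bot.camera_info(name);R=np.array(c["R"]);t=np.array(c["t"])
    n=und(name,px);d=np.c_[n,np.ones(len(n))]@R;o=-R.T@t
    return o+d*((z-o[2])/d[:,2])[:,None]
def proj(name,X):
    c=bot.camera_info(name)
    return cv2.projectPoints(np.array(X,float).reshape(-1,1,3),cv2.Rodrigues(np.array(c["R"]))[0],np.array(c["t"],float),np.array(c["mtx"],float),np.array([c["k1"],0,0,0.]))[0].reshape(-1,2)
def snap(name,f):
    im=bot.camera(name)[:,:,::-1].copy(); cv2.imwrite(f"pics/{f}.png",im); return im
E
python3 - <<'E'
from h import *
snap("top","t0");snap("side","s0")
for n in("top","side"):print(bot.camera_info(n))
s=bot.sense();print(s["clock"],s["tcp_pos"],s["eef_rot"],s["contact_force"])
E
```

```text
{'mtx': array([[515.54846578,   0.        , 286.65197794],
       [  0.        , 515.54846578, 206.11502574],
       [  0.        ,   0.        ,   1.        ]]), 'k1': -0.07913422135472799, 'R': array([[ 0.01974224, -0.9997858 ,  0.00621268],
       [-0.98748774, -0.02047103, -0.15636146],
       [ 0.15645515, -0.00304802, -0.98768036]]), 't': array([-0.03658475,  0.55596588,  1.42616942])}
{'mtx': array([[489.49041195,   0.        , 287.70701726],
       [  0.        , 489.49041195, 216.31866698],
       [  0.        ,   0.        ,   1.        ]]), 'k1': 0.054800568044819836, 'R': array([[-0.84411443, -0.5354942 , -0.02677304],
       [-0.25023115,  0.43762547, -0.86363668],
       [ 0.47418899, -0.72230874, -0.5034033 ]]), 't': array([0.44741821, 0.20568134, 1.05213534])}
0.1 [ 0.23447764 -0.57885724  0.23035924] [-8.69367703e-04  9.81539242e-01  1.91258783e-01 -1.95424798e-04] [-1.34916738 -0.14979682 -0.38268712]
```

View pics/t0.png

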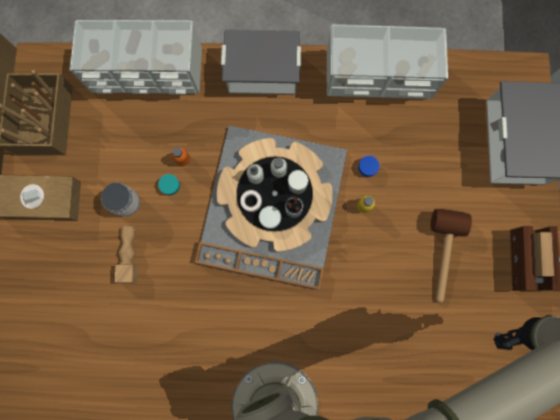

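View pics/s0.png

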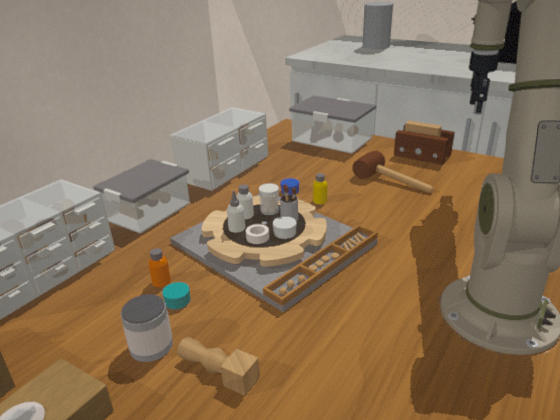

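The candidates for the glue bottle are the white bottles at top (256,173) and (279,166), seen in the side view at (236,215) and (244,203). The side-view bottle beside the tape roll, (236,215), has the pointed tip, which matches top (256,173). I'll confirm that in one crop and measure the axis, stand and notches.

Run:
```python
from h import *
t=cv2.imread("pics/t0.png");s=cv2.imread("pics/s0.png")
a=cv2.resize(t[115:295,185:355],(566,600),interpolation=cv2.INTER_CUBIC)
b=cv2.resize(s[175:255,200:300],(0,0),fx=2.34,fy=2.34,interpolation=cv2.INTER_CUBIC)
c=np.zeros((600,800,3),np.uint8);c[:,:566]=a;c[:b.shape[0],566:566+b.shape[1]]=b[:,:234]
cv2.imwrite("pics/crop.png",c)
hsv=cv2.cvtColor(t,cv2.COLOR_BGR2HSV)
for p in [(220,150),(212,235),(335,230),(240,160),(230,190),(262,265),(270,185),(150,250)]:print(p,hsv[p[1],p[0]])
```

```text
(220, 150) [ 15 152 106]
(212, 235) [ 68   8 126]
(335, 230) [ 15 150 133]
(240, 160) [18 34 97]
(230, 190) [ 17  95 199]
(262, 265) [ 16  99 149]
(270, 185) [90 11 24]
(150, 250) [ 15 151 144]
```

View pics/crop.png

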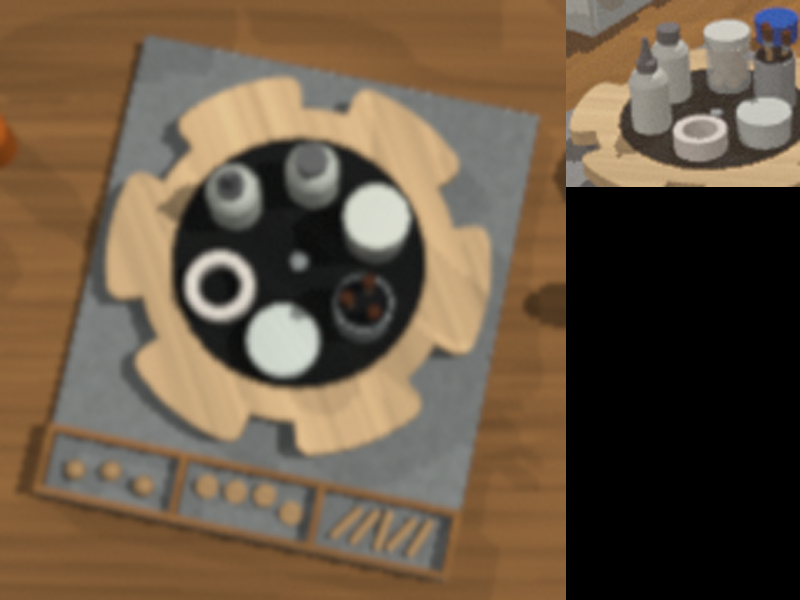

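The crop confirms it: the bottle at crop (232,195), top (256,173), has the pointed cone, and its neighbour at crop (312,170) has a flat cap. Next I'll work out the geometry.

```bash
cat > m.py <<'E'
from h import *
def notches(img,axis):
    hsv=cv2.cvtColor(img,cv2.COLOR_BGR2HSV)
    a=np.deg2rad(np.arange(0,360,1.))
    P=np.c_[axis[0]+.152*np.cos(a),axis[1]+.152*np.sin(a),np.full(360,.048)]
    p=proj("top",P).astype(np.float32)
    q=cv2.remap(hsv,p[:,0].copy(),p[:,1].copy(),cv2.INTER_LINEAR)[:,0]
    gap=(q[:,1]<75).astype(float)
    ph=np.angle((gap*np.exp(-6j*a)).sum())/-6  # centre of gaps mod 60deg
    return np.rad2deg(ph)%60,gap
if __name__=="__main__":
    t=cv2.imread("pics/t0.png")
    pin=cast("top",[(274.8,193.7)],.052)[0]
    hsv=cv2.cvtColor(t,cv2.COLOR_BGR2HSV)
    m=(cv2.inRange(hsv,(0,0,0),(180,255,55)));m[:140]=0;m[240:]=0;m[:,:230]=0;m[:,:][:,320:]=0
    c=max(cv2.findContours(m,0,1)[0],key=cv2.contourArea)
    w=cast("top",cv2.convexHull(c).reshape(-1,2),.05)
    (cx,cy),r=cv2.minEnclosingCircle(w[:,:2].astype(np.float32))
    f=lambda x,y:(185+x/3.33-.35,115+y/3.33-.35)
    st=cast("top",[f(145,38),f(538,116)],.018);tr=cast("top",[f(35,492),f(443,577)],.036)
    print("pin",pin,"mat",cx,cy,r);print(st,tr)
    for A in(st,tr):
        d=A[0]-A[1];print("yaw of y axis minus 90:",np.degrees(np.arctan2(d[1],d[0]))-90,np.hypot(*d[:2]), "mid",A.mean(0))
    ax=np.array([cx,cy])
    g,gap=notches(t,ax);print("notch",g,np.flatnonzero(np.diff(gap)))
    # glue: tip in two views
    pt,ps=f(231,182),(200+645/2.34-566/2.34,175+42/2.34)
    C=[]
    for n in("top","side"):
        k=bot.camera_info(n);C.append(np.c_[k["R"],k["t"]])
    X=cv2.triangulatePoints(C[0],C[1],und("top",[pt]).T,und("side",[ps]).T);X=(X[:3]/X[3]).ravel()
    v=X[:2]-ax;print("tip",X,"r",np.hypot(*v),"ang",np.degrees(np.arctan2(v[1],v[0])))
    k=cast("top",[pt],.155)[0];v=k[:2]-ax;print(k,np.hypot(*v),np.degrees(np.arctan2(v[1],v[0])))
E
python3 m.py
```

```text
pin [0.59036889 0.0091268  0.052     ] mat 0.5922486782073975 0.011538495309650898 0.10685289651155472
[[ 0.79872684  0.15365697  0.018     ]
 [ 0.73412455 -0.19842402  0.018     ]] [[ 0.39155562  0.22984378  0.036     ]
 [ 0.32745117 -0.11692735  0.036     ]]
yaw of y axis minus 90: -10.39737649179439 0.35795877582450397 mid [ 0.76642569 -0.02238352  0.018     ]
yaw of y axis minus 90: -10.47351673854466 0.35264656189466725 mid [0.35950339 0.05645822 0.036     ]
notch 51.66221364200397 [  0  42  60 103 120 163 180 222 240 282 300 342]
tip [0.63982409 0.06591187 0.15350353] r 0.07224876308306358 ang 48.81485040788536
[0.63645032 0.06389202 0.155     ] 0.06851771464671162 49.82587912417177
```

```bash
cat >> h.py <<'E'
from scipy.spatial.transform import Rotation as Ro
AX=np.array([.591,.011])
def row(p,psi,s=None):
    s=s or bot.sense();w,x,y,z=s["eef_rot"];R0=Ro.from_quat([x,y,z,w])
    Rg=Ro.from_euler("z",psi,degrees=True)*Ro.from_euler("x",180,degrees=True)
    return np.r_[R0.inv().apply(np.array(p)-s["tcp_pos"])/.06,np.degrees((R0.inv()*Rg).as_rotvec())/6].round(2).tolist()
def rim(a,r,z):
    return [*(AX+r*np.array([np.cos(np.radians(a)),np.sin(np.radians(a))])),z]
E
python3 - <<'E'
from h import *
print(row(rim(51.6,.156,.25),51.6))
E
```

```text
[11.46, -8.16, -0.31, -0.02, -0.0, -4.92]
```

Call:
{"api": "jog_arm", "payload": {"series": [[0,0,-0.4,0,0,0],[1,-0.7,-0.4,0,0,-0.5],[2,-1.4,-0.4,0,0,-1],[3,-2.1,-0.4,0,0,-1.5],[4,-2.8,-0.4,0,0,-2],[5,-3.5,-0.4,0,0,-2.5],[6,-4.3,-0.4,0,0,-3],[7,-5,-0.4,0,0,-3.5],[8,-5.7,-0.4,0,0,-4],[9,-6.4,-0.4,0,0,-4.5],[10,-7.1,-0.4,0,0,-4.9],[11,-7.8,-0.4,0,0,-4.9],[11.46,-8.16,-0.31,0,0,-4.92],[11.46,-8.16,-0.31,0,0,-4.92],[11.46,-8.16,-0.31,0,0,-4.92],[11.46,-8.16,-0.31,0,0,-4.92],[11.46,-8.16,-0.31,0,0,-4.92],[11.46,-8.16,-0.31,0,0,-4.92]], "claw": 0, "force": 40}}

```text
clock: 2.35
tcp_pos: [0.6882, 0.1308, 0.2503]
eef_rot: [0.0, 0.901, 0.434, 0.0]
contact_force: [0.0, -0.6, -0.4]
opening: 0.0001
gripper_force: 0.0
```

Run:
```python
from h import *
s=bot.sense();print(s["tcp_pos"],s["contact_force"],row(rim(51.6,.156,.075),51.6,s))
```

```text
[0.68818653 0.13075265 0.2503204 ] [ 0.04143655 -0.5591743  -0.39765249] [0.03, -0.03, 2.92, 0.01, 0.0, -0.03]
```

Call:
{"api": "jog_arm", "payload": {"series": [[0.03,-0.03,0.8,0,0,0],[0.03,-0.03,1.5,0,0,0],[0.03,-0.03,2.2,0,0,0],[0.03,-0.03,2.6,0,0,0],[0.03,-0.03,2.9,0,0,0],[0.03,-0.03,2.9,0,0,0]]}}

```text
clock: 3.1
tcp_pos: [0.6872, 0.1342, 0.075]
eef_rot: [-0.0, 0.901, 0.435, -0.001]
contact_force: [-0.8, 0.7, 0.6]
opening: -0.0
gripper_force: 0.0
```

Run:
```python
from h import *
s=bot.sense();print(s["tcp_pos"],s["contact_force"])
t=snap("top","t1");sd=snap("side","s1")
a=cv2.resize(t[110:270,200:360],(400,400),interpolation=cv2.INTER_CUBIC)
b=cv2.resize(sd[130:290,160:320],(400,400),interpolation=cv2.INTER_CUBIC)
cv2.imwrite("pics/c1.png",np.hstack([a,b]))
p=rim(51.6,.152,.048);print("notch in side crop",(proj("side",[p])[0]-[160,130])*2.5)
```

```text
[0.68724548 0.13415338 0.07500352] [-0.82967427  0.74568076  0.57206399]
notch in side crop [122.52170927 264.13679501]
```

View pics/c1.png

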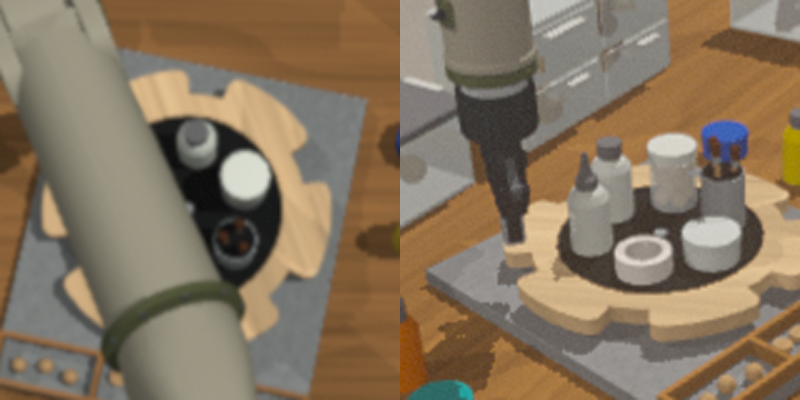

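The picture shows the shut fingertips at right crop (515,240), above the left rear notch and clear of the glue bottle. I'll lower them into the notch.

Call:
{"api": "jog_arm", "payload": {"series": [[0,0,0.25,0,0,0],[0,0,0.45,0,0,0],[0,0,0.65,0,0,0],[0,0,0.65,0,0,0]]}}

```text
clock: 3.7
tcp_pos: [0.6868, 0.135, 0.035]
eef_rot: [-0.0, 0.9, 0.435, -0.001]
contact_force: [-0.4, 0.2, -0.5]
opening: 0.0002
gripper_force: 0.0
```

Run:
```python
from h import *
s=bot.sense();print(s["tcp_pos"],s["contact_force"])
for a in np.r_[54:64:2,67:113:4.]:print(a,row(rim(a,.157,.036),a,s)[:3]+row(rim(a,.157,.036),a,s)[5:])
```

```text
[0.68680185 0.13496779 0.03502257] [-0.36626331  0.17042294 -0.48956837]
54.0 [0.0, -0.08, -0.02, -0.4]
56.0 [-0.0, -0.17, -0.02, -0.74]
58.0 [-0.01, -0.26, -0.02, -1.07]
60.0 [-0.02, -0.35, -0.02, -1.4]
62.0 [-0.04, -0.44, -0.02, -1.74]
67.0 [-0.09, -0.66, -0.01, -2.57]
71.0 [-0.14, -0.84, -0.01, -3.24]
75.0 [-0.21, -1.01, -0.01, -3.9]
79.0 [-0.29, -1.17, -0.01, -4.57]
83.0 [-0.38, -1.33, -0.01, -5.24]
87.0 [-0.48, -1.48, -0.01, -5.9]
91.0 [-0.59, -1.63, -0.01, -6.57]
95.0 [-0.71, -1.77, -0.01, -7.24]
99.0 [-0.84, -1.89, -0.01, -7.9]
103.0 [-0.98, -2.01, -0.01, -8.57]
107.0 [-1.13, -2.12, -0.01, -9.24]
111.0 [-1.28, -2.22, -0.01, -9.9]
```

Call:
{"api": "jog_arm", "payload": {"series": [[0,-0.08,-0.02,0,0,-0.4],[0,-0.17,-0.02,0,0,-0.74],[-0.01,-0.26,-0.02,0,0,-1.07],[-0.02,-0.35,-0.02,0,0,-1.4],[-0.04,-0.44,-0.02,0,0,-1.74],[-0.09,-0.66,-0.01,0,0,-2.57],[-0.14,-0.84,-0.01,0,0,-3.24],[-0.21,-1.01,-0.01,0,0,-3.9],[-0.29,-1.17,-0.01,0,0,-4.57],[-0.38,-1.33,-0.01,0,0,-5.24],[-0.48,-1.48,-0.01,0,0,-5.9],[-0.59,-1.63,-0.01,0,0,-6.57],[-0.71,-1.77,-0.01,0,0,-7.24],[-0.84,-1.89,-0.01,0,0,-7.9],[-0.98,-2.01,-0.01,0,0,-8.57],[-1.13,-2.12,-0.01,0,0,-9.24],[-1.28,-2.22,-0.01,0,0,-9.9]]}}

```text
clock: 5.82
tcp_pos: [0.5353, 0.1578, 0.0376]
eef_rot: [0.0, 0.565, 0.825, 0.0]
contact_force: [1.2, -0.2, 0.5]
opening: -0.0
gripper_force: 0.4
```

Run:
```python
from h import *
s=bot.sense();p=s["tcp_pos"];v=p[:2]-AX;print(p,np.degrees(np.arctan2(v[1],v[0])),np.hypot(*v),s["contact_force"],s["qpos"][6])
for a in np.r_[113:119:2,119:165:4.]:print(a,row(rim(a,.157,.036),a,s)[:3]+row(rim(a,.157,.036),a,s)[5:])
t=snap("top","t2");sd=snap("side","s2")
a=cv2.resize(t[110:300,190:380],(400,400),interpolation=cv2.INTER_CUBIC)
b=cv2.resize(sd[130:290,160:320],(400,400),interpolation=cv2.INTER_CUBIC)
cv2.imwrite("pics/c2.png",np.hstack([a,b]))
```

```text
[0.53527515 0.15781523 0.03763443] 110.7846442055365 0.15703493539759822 [ 1.21728569 -0.23773108  0.51540416] -0.28898157246560185
113.0 [-0.0, -0.1, 0.03, -0.3]
115.0 [-0.01, -0.19, 0.03, -0.64]
117.0 [-0.01, -0.28, 0.03, -0.97]
119.0 [-0.02, -0.37, 0.03, -1.3]
123.0 [-0.06, -0.55, 0.03, -1.97]
127.0 [-0.1, -0.73, 0.03, -2.64]
131.0 [-0.16, -0.91, 0.03, -3.3]
135.0 [-0.22, -1.07, 0.03, -3.97]
139.0 [-0.3, -1.24, 0.03, -4.64]
143.0 [-0.39, -1.4, 0.03, -5.3]
147.0 [-0.5, -1.55, 0.03, -5.97]
151.0 [-0.61, -1.69, 0.03, -6.64]
155.0 [-0.73, -1.83, 0.03, -7.3]
159.0 [-0.86, -1.96, 0.03, -7.97]
163.0 [-1.0, -2.08, 0.03, -8.64]
```

View pics/c2.png

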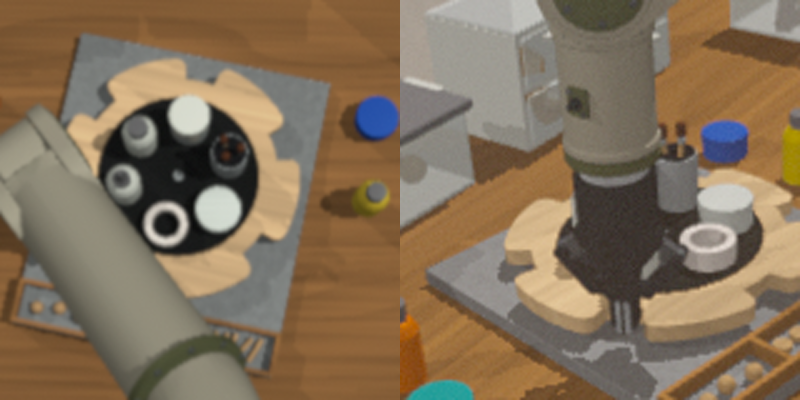

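The tray has turned and the glue bottle is now on the left, at left crop (123,180). I'll keep sweeping.

Call:
{"api": "jog_arm", "payload": {"series": [[0,-0.1,0.03,0,0,-0.3],[-0.01,-0.19,0.03,0,0,-0.64],[-0.01,-0.28,0.03,0,0,-0.97],[-0.02,-0.37,0.03,0,0,-1.3],[-0.06,-0.55,0.03,0,0,-1.97],[-0.1,-0.73,0.03,0,0,-2.64],[-0.16,-0.91,0.03,0,0,-3.3],[-0.22,-1.07,0.03,0,0,-3.97],[-0.3,-1.24,0.03,0,0,-4.64],[-0.39,-1.4,0.03,0,0,-5.3],[-0.5,-1.55,0.03,0,0,-5.97],[-0.61,-1.69,0.03,0,0,-6.64],[-0.73,-1.83,0.03,0,0,-7.3],[-0.86,-1.96,0.03,0,0,-7.97],[-1.0,-2.08,0.03,0,0,-8.64],[-1.0,-2.08,0.03,0,0,-8.64]]}}

```text
clock: 7.92
tcp_pos: [0.4403, 0.0562, 0.0356]
eef_rot: [-0.0, 0.15, 0.989, -0.0]
contact_force: [-0.1, 0.6, -0.8]
opening: 0.0002
gripper_force: 0.0
```

Run:
```python
from h import *
from m import notches
s=bot.sense();p=s["tcp_pos"];v=p[:2]-AX;print(p,np.degrees(np.arctan2(v[1],v[0])),np.hypot(*v),s["contact_force"])
t=snap("top","t3");sd=snap("side","s3")
g,gap=notches(t,AX);print(g,np.flatnonzero(np.diff(gap)))
for a in np.r_[165:181:2.]:print(a,row(rim(a,.157,.036),a,s)[:3]+row(rim(a,.157,.036),a,s)[5:])
a=cv2.resize(t[110:300,190:380],(400,400),interpolation=cv2.INTER_CUBIC)
b=cv2.resize(sd[130:290,160:320],(400,400),interpolation=cv2.INTER_CUBIC)
cv2.imwrite("pics/c3.png",np.hstack([a,b]))
```

```text
[0.44026008 0.05621137 0.03559089] 163.30445396629528 0.1573740492089759 [-0.07275617  0.61906357 -0.83127632]
42.13580215474737 [ 32  50  93 110 123 190 212 230 273 290 332 350]
165.0 [-0.01, -0.08, -0.01, -0.38]
167.0 [-0.01, -0.17, -0.01, -0.71]
169.0 [-0.02, -0.26, -0.01, -1.04]
171.0 [-0.03, -0.35, -0.01, -1.38]
173.0 [-0.05, -0.44, -0.01, -1.71]
175.0 [-0.07, -0.53, -0.01, -2.04]
177.0 [-0.09, -0.62, -0.01, -2.38]
179.0 [-0.11, -0.71, -0.01, -2.71]
```

View pics/c3.png

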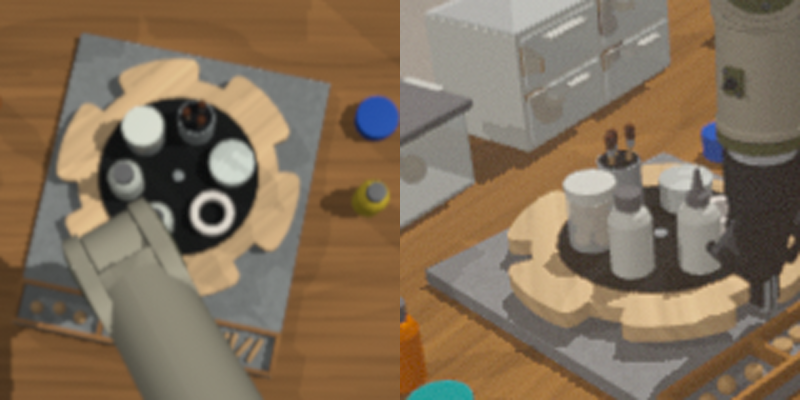

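The notches have turned 110°, and the glue bottle needs about 10.4° more. I'll finish slowly, then back off and lift.

Call:
{"api": "jog_arm", "payload": {"series": [[0,-0.04,-0.01,0,0,-0.2],[-0.01,-0.1,-0.01,0,0,-0.4],[-0.01,-0.17,-0.01,0,0,-0.71],[-0.02,-0.26,-0.01,0,0,-1.04],[-0.03,-0.35,-0.01,0,0,-1.38],[-0.04,-0.41,-0.01,0,0,-1.6],[-0.05,-0.46,-0.01,0,0,-1.75],[-0.05,-0.46,-0.01,0,0,-1.75],[-0.05,-0.46,-0.01,0,0,-1.75],[-0.04,-0.38,-0.05,0,0,-1.75],[-0.04,-0.37,-0.4,0,0,-1.75],[-0.04,-0.37,-1,0,0,-1.75],[-0.04,-0.37,-2,0,0,-1.75],[-0.04,-0.37,-3,0,0,-1.75],[-0.04,-0.37,-3.6,0,0,-1.75]]}}

```text
clock: 9.9
tcp_pos: [0.4371, 0.0363, 0.2546]
eef_rot: [0.001, 0.058, 0.998, -0.0]
contact_force: [1.1, -0.7, -0.1]
opening: -0.0002
gripper_force: 0.0
```

Run:
```python
from h import *
s=bot.sense();print(s["tcp_pos"],s["contact_force"],row([.35,-.42,.26],173,s))
```

```text
[0.43712616 0.03626065 0.25455735] [ 1.13919634 -0.6864809  -0.12819596] [0.56, -7.72, -0.09, -0.01, 0.03, 0.06]
```

Call:
{"api": "jog_arm", "payload": {"series": [[-0.4,-0.5,-0.1,0,0,0],[-0.5,-1.3,-0.1,0,0,0],[-0.5,-2.1,-0.1,0,0,0],[-0.5,-2.9,-0.1,0,0,0],[-0.4,-3.7,-0.1,0,0,0],[-0.2,-4.5,-0.1,0,0,0],[0,-5.3,-0.1,0,0,0],[0.2,-6.1,-0.1,0,0,0],[0.4,-6.9,-0.1,0,0,0],[0.5,-7.5,-0.1,0,0,0],[0.5,-7.7,-0.1,0,0,0],[0.5,-7.7,-0.1,0,0,0]]}}

```text
clock: 11.4
tcp_pos: [0.3534, -0.4196, 0.2575]
eef_rot: [0.0, 0.058, 0.998, 0.001]
contact_force: [0.2, 0.7, -0.4]
opening: 0.0002
gripper_force: 0.0
```

Run:
```python
from h import *
from m import notches
t=snap("top","t4");sd=snap("side","s4")
g,gap=notches(t,AX);print(g,np.flatnonzero(np.diff(gap)))
a=cv2.resize(t[110:300,190:380],(400,400),interpolation=cv2.INTER_CUBIC)
b=cv2.resize(sd[130:290,160:320],(400,400),interpolation=cv2.INTER_CUBIC)
cv2.imwrite("pics/c4.png",np.hstack([a,b]))
f=AX+.072*np.array([np.cos(np.radians(169.55)),np.sin(np.radians(169.55))])
for z in(.05,.155):print("expected glue",z,(proj("top",[[*f,z]])[0]-[190,110])*400/190,(proj("side",[[*f,z]])[0]-[160,130])*2.5)
```

```text
50.33778635799602 [ 41  58 101 118 161 179 221 239 281 299 341]
expected glue 0.05 [166.22100104 227.63013073] [313.51270801 257.54912667]
expected glue 0.155 [163.89021576 216.41127803] [310.40088351 167.16234328]
```

View pics/c4.png

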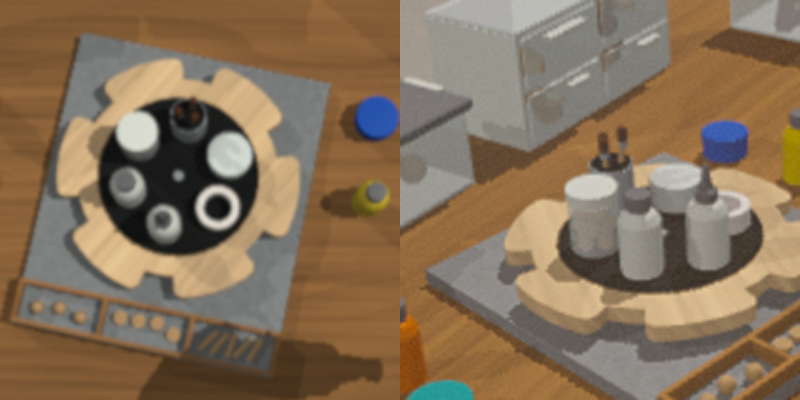

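The glue bottle's tip is at left crop (163,215), against an expected (164,216). In the side crop it is at (306,168), against (310,167). Everything is upright and the hand is clear, so I'm handing in.

```bash
python3 -c "
from plant import bot
print(bot.job_done())"
```

```text
the job is handed in; nothing more can be done
None
```

The job is handed in: the glue bottle stands at the front of the caddy, about 2 mm from the centre line by my camera estimate, with everything on the tray upright and the hand clear; the judge's verdict was not shown.

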